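Hang the two-tier produce hanger

ROBOT

A 6-joint arm with a two-finger parallel gripper is mounted at the origin on a cart in front of the work surface, level with it; the furniture and walls round the work are solid. World frame = base frame: x ahead of the robot, y to its left, z up, the work surface at z = 0. Lengths are in m, angles in rad, forces in N, time in s.
With the tool pointing down it reaches from about 0.3 to 0.85 m from the base axis. Payload 4.2 kg.
Tool frame: the origin (TCP) lies between the finger pads; the fingertips stand 11 mm ahead of it and the grasp point (between the pads) lies 8 mm behind it; z points along the fingers, y is the line along which they close (so a half turn about z gives the same grasp; the last joint's range is limited). The gripper opens to 91 mm and grips with 3 to 60 N. Pads are 32 mm wide; open, the fingers measure 118 mm over their backs; the gripper's body (76 mm by 178 mm) begins 60 mm behind the grasp point.
Start: joints at [1.224, 0.32, 1.565, -0, 1.257, -0.02], TCP at [0.185, 0.545, 0.198] pointing down, gripper open.
Joint ranges: [-3.11, 3.11], [-0.84, 2.01], [0.21, 2.61], [-1.34, 4.49], [0.05, 2.63], [-2.56, 2.56]. Speed limits (rad/s): [2.57, 2.57, 3.14, 3.14, 3.14, 3.14].

INTERFACE

Orientations are given as a rotation vector (axis times angle).
In Python, from station import read_state, snapshot, sign_off gives the robot as it stands. The module is installed in compiled form; this text tells all that it offers.
- The arm moves only by the tool jog_arm, never from a script. Its argument "moves" is a list of rows, each a list of 5 numbers: the closure, from -1 (fully open) to 1 (shut), then the shift along the tool's x, y, z in cm, then the turn about the tool's z in rad. In form: [[gripper, tx, ty, tz, yaw], ...]. A call has 1 to 12 rows; each row is the pose to reach, as a shift and turn from the pose commanded when the call began, along the tool's axes at that moment; what a row does not reach only later rows make up. A row lasts 1/12 s, in which the tool goes at most 41.7 mm and 7.16 degrees, less where a joint would pass 70% of its speed; a pose out of reach is approached as far as the arm can. A call with a gripper value outside its range is refused whole. The fingers move at their own pace and stop on an object; the grip force is fixed at half the most. Time passes only in rows, so rows that repeat a pose let the fingers close. It gives the time, the measured TCP pose, the force, the opening and the grip force at its end, in the units of the state.
- read_state(): the state, without advancing time (a new reading comes with each control period).
- snapshot(name): name is "side" or "top" or "wrist"; returns a dict with "image" (400x640x3 uint8, red, green, blue), "depth" (400x640 float32, m along the optical axis (not along the pixel's ray), 0 where there is no reading), "intrinsics" (3x3 intrinsics, pixels), "origin" and "rotation" of the camera in the world. Camera axes: x right, y down, z forward; pixel columns grow to the right and rows downward; lengths in m; the calibration is good to about 2 mm. A picture is of the moment at which its call begins.
- sign_off(): hands the job in; it is judged then, once.
The state is a dict: "t": time; "qpos": joint angles; "qvel": joint speeds; "joint_efforts": joint torques, N m; "eef_pos": TCP position; "ee_rot": TCP orientation; "contact_force": force on the tool from outside, world axes, zero at the start; "ft_torque": the same for the moment, N m; "opening": finger opening in m; "gripper_force": force on a finger pad.
Only numpy, scipy, OpenCV 4.12 (cv2) and the standard library are available. Lean on these libraries where they do the work, as an engineer would, in place of code of your own. Each camera call takes 0.05 s, during which the arm holds its last target. There are 200 camera calls.

TASK

Put the two wire produce baskets up as a two-tier hanger: the footed basket hangs by the eye at its top from the arm of the stand, and the flat basket hangs by the middle of its handle from the hook under the footed one, clear of the worktop. Keep the lemon and garlic in the flat basket and the lime in the footed one, leave the hanger hanging still, and do not shift or tip the bottle, coffee pod, carton or tin on the way.

Things in the scene. Friction and masses are not known exactly. Their poses are not given: they have to be found in the camera images.
- stand: Hanger stand, fixed: round wooden foot 160 mm across, 15 mm high; upright steel post 12 mm thick on the origin; one level round arm, 10 mm thick, from the post's top along the stand's -x (towards the robot, within 0.3 rad). The arm's upper side is 330 mm above the worktop. Origin: centre of the foot's underside; z up.
- stand_seat (a point): Point on the upper side of the stand's arm, 90 mm from the post and 330 mm above the worktop, where the eye of the footed basket should rest.
- stand_tip (a point): Top of the upturned free end of the stand's arm: 124 mm from the post, 345 mm high. An eye goes over this end, then along the arm towards the post.
- footed_basket: Steel wire basket, 0.25 to 0.42 kg, upright on two sled feet, left or right of the stand; its x is within 0.5 rad of world x. Origin: centre of the underside of the feet; z up. Bowl 110 (x) x 150 (y) mm, floor 50 mm and rim 90 mm up. The feet, 6 mm wires, run along x at y = +-69 mm: the space under the floor is open to both x sides. For its handle and hook see eye_seat and hook_seat.
- eye_seat (a point): Underside of the flat top of the footed basket's eye, 192 mm above its origin. The handle arches in the basket's yz plane: from the rim at y = +-73 mm in to two upright flat straps, 14 mm wide in x, 53 mm apart in y over their outer faces, 142 to 180 mm up (grip them across y from above); roofed at 197 mm. Opening 43 mm wide, free along x down to the bowl, for the arm to pass through.
- hook_seat (a point): Centre of a bar that lies in the hook under the footed basket, 16.5 mm above its origin. Hook of 7 mm wire in the basket's xz plane: shank down from the floor at x = -16 mm, lowest at x = 0 (wire centre 9 mm up), tip at x = +18 mm with its top 28 mm up. Open to +x: a bar along y comes in from +x through the 21 mm gap between tip and floor (z 28 to 49 mm), then sinks into the cradle.
- flat_basket: Steel wire basket with flat bottom and no feet, 0.2 to 0.34 kg, on the other side of the stand; its x is within 0.5 rad of world x. Origin: centre of its underside; z up. Bowl 110 (x) x 150 (y) x 40 mm high; contents up to 65 mm. A rigid 8 mm wire handle arches over it in its yz plane: rim at y = +-73 mm, 62 mm high at y = +-60, 86 mm at y = +-40, 93 mm at y = +-16, peak in the middle.
- handle_peak (a point): Centre of the 8 mm wire at the peak of the flat basket's handle, 106 mm above that basket's origin.
- lemon: Lemon about 78 x 55 x 56 mm in the +y half of the flat basket. Origin about at its underside.
- garlic: Garlic bulb about 60 mm across and high in the -y half of the flat basket. Origin about at its underside.
- lime: Lime about 52 x 45 x 45 mm in the footed basket. Origin about at its underside.
- chilli_sauce: Bystander: slim sauce bottle, 47 mm across, 187 mm tall, upright, between the stand and the basket on the left, near the worktop's front edge or further back. Origin: centre of its underside. Wall cabinets overhang this left side (y over 0.15 m) from about x = 0.57 m, 0.45 m up: keep the wrist in front of them.
- coffee_pod: Bystander: sealed coffee pod, 54 mm across, 12 mm high, on the left where the bottle is not. Origin: centre of its underside.
- tea_carton: Bystander: upright tea carton, 56 (own x) x 96 (own y) x 202 mm high, between the stand and the basket on the right, near the front edge or further back. Origin: centre of its underside.
- fish_tin: Bystander: low tin, 63 (own x) x 105 (own y) x 25 mm, on the right where the carton is not. Origin: centre of its underside.
Mind the look-alikes: they are no part of the job. What is shaped like the flat_basket but black is not meant.

How it is judged:
At the end, for the whole second after the job is handed in: Footed basket's eye loaded on the arm 50-118 mm from the post; flat basket hung by its handle peak (20 mm) on the hook, over 30 mm above the worktop; tilts under 0.2 and 0.3 rad; nearly still (0.05 m/s); lemon and garlic in the flat basket, lime in the footed one; bystanders left (x of eye_seat in the frame of stand between -0.118 and -0.05 m and y of eye_seat in the frame of stand between -0.015 and 0.015 m and z of eye_seat in the frame of stand between 0.322 and 0.345 m and contact force between footed_basket and stand above 1.5 N and distance between hook_seat and handle_peak below 0.02 m and contact force between flat_basket and footed_basket above 1 N and height (world z) of flat_basket above 0.03 m and angle between footed_basket's own z axis and vertical below 0.2 rad and angle between flat_basket's own z axis and vertical below 0.3 rad and linear speed of each of footed_basket, flat_basket below 0.05 m/s and x of lemon in the frame of flat_basket between -0.055 and 0.055 m and y of lemon in the frame of flat_basket between -0.075 and 0.075 m and z of lemon in the frame of flat_basket between -0.005 and 0.05 m and x of garlic in the frame of flat_basket between -0.055 and 0.055 m and y of garlic in the frame of flat_basket between -0.075 and 0.075 m and z of garlic in the frame of flat_basket between -0.005 and 0.05 m and x of lime in the frame of footed_basket between -0.055 and 0.055 m and y of lime in the frame of footed_basket between -0.075 and 0.075 m and z of lime in the frame of footed_basket between 0.045 and 0.1 m); the robot touches nothing.
It fails at once if the sauce bottle is shifted by more than 30 mm or tipped over (distance of chilli_sauce from where it was at the start of the episode above 0.03 m or angle between chilli_sauce's own z axis and vertical above 0.5 rad).
It fails at once if the coffee pod is shifted by more than 30 mm or tipped over (distance of coffee_pod from where it was at the start of the episode above 0.03 m or angle between coffee_pod's own z axis and vertical above 0.5 rad).
It fails at once if the tea carton is shifted by more than 30 mm or tipped over (distance of tea_carton from where it was at the start of the episode above 0.03 m or angle between tea_carton's own z axis and vertical above 0.5 rad).
It fails at once if the tin is shifted by more than 30 mm or tipped over (distance of fish_tin from where it was at the start of the episode above 0.03 m or angle between fish_tin's own z axis and vertical above 0.5 rad).
It also fails if it takes over 72 s, if anything falls off the work surface, if the arm or the gripper's body presses on something with over 40 N, if the wrist force passes 120 N, or if a joint passes its speed limit or range.

## Working session

There is one attempt and no reset: what is moved stays moved. The work goes in short steps, Python scripts to look and compute and a tool call to move; the robot and the scene stay as the last step left them, time stands still between calls to the robot, and variables do not carry over. Pictures are saved under pics/ and viewed, at most 10 in all, crops included, and the job is handed in when it is done.

Besides the shell and the picture viewer there is one more tool, called by a JSON object that holds its "op" and its "data". jog_arm: Moves the arm, as the interface text tells. Its arguments: {"type":"object","properties":{"moves":{"type":"array","items":{"type":"array","items":{"type":"number"}}}},"required":["moves"]}

```bash
mkdir -p pics && cat > h.py <<'E'
import numpy as np, cv2
from station import read_state, snapshot
from scipy.spatial.transform import Rotation as R
def cloud(s):
    d=s["depth"];K=np.array(s["intrinsics"]);v,u=np.mgrid[:d.shape[0],:d.shape[1]]
    p=np.stack([(u-K[0,2])/K[0,0]*d,(v-K[1,2])/K[1,1]*d,d],-1)
    w=p@np.array(s["rotation"]).T+np.array(s["origin"]); w[d==0]=np.nan
    return w
def save(s,n): cv2.imwrite(f"pics/{n}.png",s["image"][...,::-1])
E
python3 - <<'E'
from h import *
ims=[]
for n in("top","side"):
    s=snapshot(n); ims.append(s["image"]); np.savez(f"{n}0.npz",**s); w=cloud(s)
    print(n,s["origin"],np.round(s["rotation"],2).tolist(),np.round(s["intrinsics"],0).tolist())
cv2.imwrite("pics/a.png",cv2.resize(ims[0],(800,500))[...,::-1])
cv2.imwrite("pics/b.png",cv2.resize(ims[1],(800,500))[...,::-1])
print(read_state())
E
```

```text
Traceback (most recent call last):
  File "h.py", line 7, in cloud
    w=p@np.array(s["rotation"]).T+np.array(s["origin"]); w[d==0]=np.nan
      ~~~~~~~~~~~~~~~~~~~~~~~~~~~^~~~~~~~~~~~~~~~~~~~~~
ValueError: operands could not be broadcast together with shapes (400,640) (3,)
```

Rotation is likely a rotation vector.

```bash
sed -i 's/np.array(s\["rotation"\]).T/R.from_rotvec(s["rotation"]).as_matrix().T/' h.py
python3 - <<'E'
from h import *
ims=[]
for n in("top","side"):
    s=snapshot(n); ims.append(s["image"]); np.savez(f"{n}0.npz",**s); w=cloud(s)
    print(n,s["origin"],np.round(R.from_rotvec(s["rotation"]).as_matrix(),2).tolist(),np.round(s["intrinsics"],0).tolist())
cv2.imwrite("pics/a.png",cv2.resize(ims[0],(800,500))[...,::-1])
cv2.imwrite("pics/b.png",cv2.resize(ims[1],(800,500))[...,::-1])
print(read_state())
E
```

```text
top [-0.25217524 -0.18866861  1.47428825] [[0.42, -0.77, 0.48], [-0.91, -0.35, 0.23], [-0.0, -0.53, -0.85]] [[403.0, 0.0, 322.0], [0.0, 403.0, 202.0], [0.0, 0.0, 1.0]]
side [-0.68101261  1.20959001  0.90555498] [[-0.67, -0.29, 0.68], [-0.74, 0.27, -0.62], [-0.01, -0.92, -0.39]] [[396.0, 0.0, 319.0], [0.0, 396.0, 201.0], [0.0, 0.0, 1.0]]
{'t': 0.15, 'qpos': array([ 1.22402498e+00,  3.20159606e-01,  1.56535216e+00,  1.57071583e-05,
        1.25739317e+00, -2.00043148e-02]), 'qvel': array([-0.00059638, -0.002411  , -0.00354757, -0.0012767 , -0.00046779,
        0.0007265 ]), 'joint_efforts': array([-3.09946163e-04, -4.12771332e+01, -2.32152307e+01,  7.27020646e-02,
        4.32894879e-02, -8.73734348e-05]), 'eef_pos': array([0.18443345, 0.54421995, 0.19762317]), 'ee_rot': array([-5.10969974e-01, -3.09950224e+00,  2.02231600e-03]), 'contact_force': array([-1.17851852,  0.35535926,  0.23613921]), 'ft_torque': array([0.03231893, 0.02891034, 0.03276338]), 'gripper_force': 0.0, 'opening': 0.09130738416032173}
```

View pics/a.png

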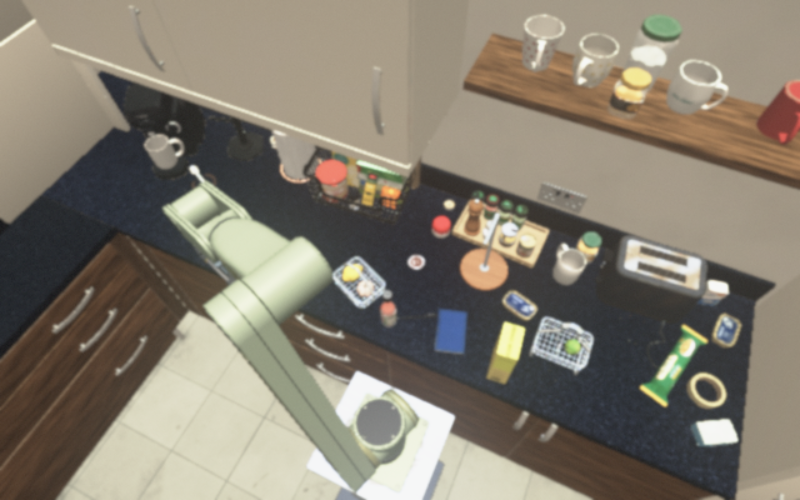

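View pics/b.png

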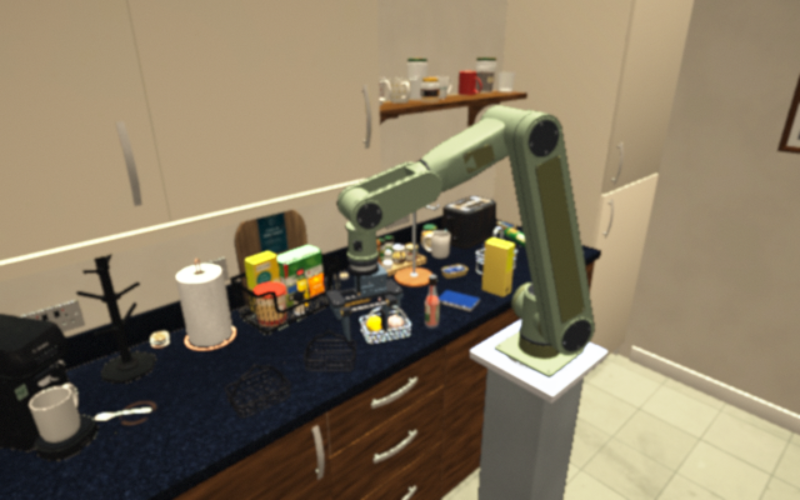

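Top view (800x500 scale): flat basket with lemon and garlic at (360,282), bottle (388,308), pod (416,262), stand (485,268), tin (519,304), carton (507,350), and footed basket with lime at (562,343). Next I'll measure these from the depth.

```bash
cat > m.py <<'E'
from h import *
T=np.load("top0.npz");w=cloud(T)
def roi(u,v,r):
    u,v,r=int(u*.8),int(v*.8),int(r*.8); return w[v-r:v+r,u-r:u+r].reshape(-1,3)
def desc(n,p,z0,z1):
    q=p[(p[:,2]>z0)&(p[:,2]<z1)]
    if len(q)<3: print(n,"few");return q
    q=q.astype(np.float32); (c,sz,a)=cv2.minAreaRect(q[:,:2]); print(n,len(q),"med",np.median(q,0).round(3),"rect",np.round(c,3),np.round(sz,3),round(a,1),"zmax",q[:,2].max().round(3)); return q
desc("flat rim",roi(360,282,33),.015,.05); desc("flat hi",roi(360,275,33),.075,.12); desc("flat fruits",roi(360,275,33),.04,.07)
desc("footed",roi(562,343,38),.08,.1);desc("footed eye",roi(562,335,38),.14,.21);desc("footed low",roi(562,343,38),.003,.06);desc("lime",roi(573,346,6),.06,.11)
desc("pod",roi(416,262,14),.004,.02);desc("bottle",roi(388,308,22),.03,.2)
desc("carton",roi(507,350,38),.19,.215);desc("carton body",roi(507,350,38),.03,.21)
desc("tin",roi(519,304,22),.01,.04);desc("stand foot",roi(485,268,30),.008,.02);
q=desc("arm",roi(490,235,45),.31,.36); print(q.round(3)[:40])
desc("book",roi(451,330,28),.004,.05)
q=roi(485,240,60);q=q[q[:,2]>.2];print(len(q),q.round(2)[:20].tolist())
E
python3 m.py
python3 - <<'E'
import numpy as np,cv2
a=np.load("top0.npz")["image"]
A=cv2.resize(a[195:295,240:340],(390,390),interpolation=3);B=cv2.resize(a[160:300,340:480],(400,400),interpolation=3)[:390]
cv2.imwrite("pics/c.png",np.hstack([A,B])[...,::-1])
E
```

```text
Traceback (most recent call last):
  File "m.py", line 9, in <module>
    desc("flat rim",roi(360,282,33),.015,.05); desc("flat hi",roi(360,275,33),.075,.12); desc("flat fruits",roi(360,275,33),.04,.07)
    ~~~~^^^^^^^^^^^^^^^^^^^^^^^^^^^^^^^^^^^^^
  File "m.py", line 8, in desc
    q=q.astype(np.float32); (c,sz,a)=cv2.minAreaRect(q[:,:2]); print(n,len(q),"med",np.median(q,0).round(3),"rect",np.round(c,3),np.round(sz,3),round(a,1),"zmax",q[:,2].max().round(3)); return q
                                     ~~~~~~~~~~~~~~~^^^^^^^^^
cv2.error: OpenCV(4.12.0) /io/opencv/modules/imgproc/src/convhull.cpp:143: error: (-215:Assertion failed) total >= 0 && (depth == CV_32F || depth == CV_32S) in function 'convexHull'
```

View pics/c.png

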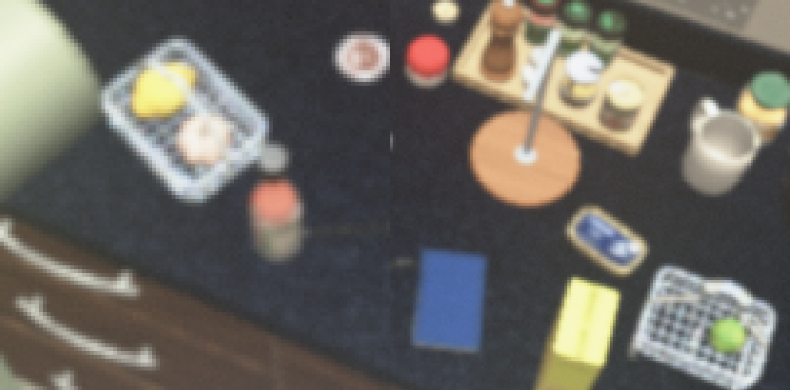

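The crop shows the flat basket with lemon and garlic, the bottle just to its right, the pod beyond, the stand, tin and carton, and the footed basket with its lime.

```bash
sed -i 's/minAreaRect(q\[:,:2\])/minAreaRect(np.ascontiguousarray(q[:,:2]))/' m.py && python3 m.py
```

```text
flat rim 415 med [0.404 0.271 0.038] rect [0.415 0.285] [0.158 0.116] 67.1 zmax 0.05
flat hi 51 med [0.409 0.275 0.095] rect [0.386 0.238] [0.209 0.018] 60.5 zmax 0.118
flat fruits 255 med [0.409 0.298 0.047] rect [0.413 0.283] [0.152 0.113] 67.1 zmax 0.07
footed 295 med [ 0.451 -0.396  0.09 ] rect [ 0.457 -0.373] [0.117 0.154] 0.3 zmax 0.1
footed eye 96 med [ 0.455 -0.37   0.188] rect [ 0.435 -0.323] [0.035 0.171] 23.4 zmax 0.204
footed low 914 med [ 0.481 -0.359  0.008] rect [ 0.501 -0.379] [0.268 0.241] 18.8 zmax 0.06
lime 64 med [ 0.455 -0.397  0.094] rect [ 0.456 -0.398] [0.033 0.025] 16.2 zmax 0.104
pod 147 med [0.57  0.148 0.01 ] rect [0.574 0.156] [0.105 0.088] 26.3 zmax 0.019
bottle 326 med [0.33  0.138 0.096] rect [0.362 0.182] [0.146 0.069] 45.3 zmax 0.192
carton 475 med [ 0.34  -0.228  0.202] rect [ 0.343 -0.228] [0.1   0.056] 6.2 zmax 0.212
carton body 921 med [ 0.324 -0.232  0.194] rect [ 0.393 -0.264] [0.103 0.231] 55.3 zmax 0.21
tin 379 med [ 0.555 -0.221  0.023] rect [ 0.568 -0.21 ] [0.14  0.117] 22.9 zmax 0.031
stand foot 927 med [ 0.644 -0.075  0.014] rect [ 0.657 
[... 886 characters left out ...]
6]
 [ 0.588 -0.067  0.329]
 [ 0.592 -0.07   0.327]
 [ 0.591 -0.074  0.33 ]
 [ 0.585 -0.069  0.328]
 [ 0.583 -0.072  0.334]
 [ 0.588 -0.075  0.328]
 [ 0.58  -0.067  0.327]
 [ 0.577 -0.071  0.333]]
book 933 med [ 0.386 -0.052  0.011] rect [ 0.393 -0.048] [0.185 0.173] 24.1 zmax 0.02
128 [[0.92, -0.13, 0.2], [0.92, -0.14, 0.2], [0.92, -0.15, 0.21], [0.92, -0.15, 0.2], [0.92, -0.15, 0.2], [0.91, -0.15, 0.21], [0.91, -0.15, 0.21], [0.91, -0.15, 0.2], [0.91, -0.15, 0.2], [0.63, -0.07, 0.33], [0.63, -0.07, 0.33], [0.64, -0.07, 0.32], [0.63, -0.07, 0.33], [0.63, -0.07, 0.33], [0.63, -0.07, 0.33], [0.63, -0.08, 0.33], [0.62, -0.07, 0.33], [0.63, -0.07, 0.32], [0.62, -0.07, 0.33], [0.63, -0.08, 0.32]]
```

Measured so far:

| Item | Position (m) | Yaw |
|---|---|---|
| Stand post | (0.64, -0.071) | arm along -x |
| Flat basket | (0.415, 0.285) | about -0.40 rad |
| Footed basket | (0.457, -0.373) | about 0 |

My plan has three steps:
1. Grip the footed basket by its straps.
2. Hook it into the flat basket's handle where that basket stands.
3. Carry both to the arm and hang them.

First I'll go over the footed basket.

{"op": "jog_arm", "data": {"moves": [[-1,0,0,-16,-0.33],[-1,0,0,-16,-0.33],[-1,0,0,-16,-0.33],[-1,0,0,-16,-0.33],[-1,-52.5,-78.5,-20,-0.33],[-1,-52.5,-78.5,-20,-0.33],[-1,-52.5,-78.5,-20,-0.33],[-1,-52.5,-78.5,-20,-0.33],[-1,-52.5,-78.5,-20,-0.33],[-1,-52.5,-78.5,-20,-0.33],[-1,-52.5,-78.5,-20,-0.33],[-1,-52.5,-78.5,-20,-0.33]]}}

```text
t: 1.15
eef_pos: [0.2707, 0.2209, 0.3723]
ee_rot: [-0.007, 3.141, -0.0]
contact_force: [0.9, 0.4, 0.0]
opening: 0.0911
gripper_force: 0.0
```

{"op": "jog_arm", "data": {"moves": [[-1,-13,-59,-3,0],[-1,-13,-59,-3,0],[-1,-13,-59,-3,0],[-1,-13,-59,-3,0],[-1,-13,-59,-3,0],[-1,-13,-59,-3,0],[-1,-13,-59,-3,0],[-1,-13,-59,-3,0],[-1,-13,-59,-3,0],[-1,-13,-59,-3,0],[-1,-13,-59,-3,0],[-1,-13,-59,-3,0]]}}

```text
t: 2.15
eef_pos: [0.3797, -0.2666, 0.397]
ee_rot: [-0.003, 3.142, 0.001]
contact_force: [0.8, -1.0, 0.5]
opening: 0.0912
gripper_force: 0.0
```

{"op": "jog_arm", "data": {"moves": [[-1,0,-15,0,0],[-1,0,-15,0,0],[-1,0,-15,0,0],[-1,0,-15,0,0],[-1,0,-15,0,0]]}}

```text
t: 2.57
eef_pos: [0.38, -0.4191, 0.3944]
ee_rot: [-0.002, -3.139, -0.001]
contact_force: [0.1, 1.5, -1.0]
opening: 0.0915
gripper_force: 0.0
```

```bash
python3 - <<'E'
from h import *
s=read_state();print(s["t"],s["eef_pos"],s["ee_rot"],s["qpos"].round(2))
ims=[]
for n in("wrist","top"):
    s=snapshot(n);np.savez(f"{n}1.npz",**s);ims.append(s["image"]);print(s["origin"],R.from_rotvec(s["rotation"]).as_matrix().round(2).tolist(),s["intrinsics"][0][0])
cv2.imwrite("pics/d.png",ims[0][...,::-1])
E
```

```text
2.5667 [ 0.37998146 -0.41909128  0.39439525] [-2.16198413e-03 -3.13873751e+00 -1.39253666e-03] [-0.85  0.26  1.18 -0.    1.71 -2.42]
[ 0.3139953  -0.41912949  0.57979856] [[0.0, 0.97, 0.24], [1.0, -0.0, -0.0], [0.0, 0.24, -0.97]] 316.3191823360956
[-0.25217524 -0.18866861  1.47428825] [[0.42, -0.77, 0.48], [-0.91, -0.35, 0.23], [-0.0, -0.53, -0.85]] 402.57099015876673
```

View pics/d.png

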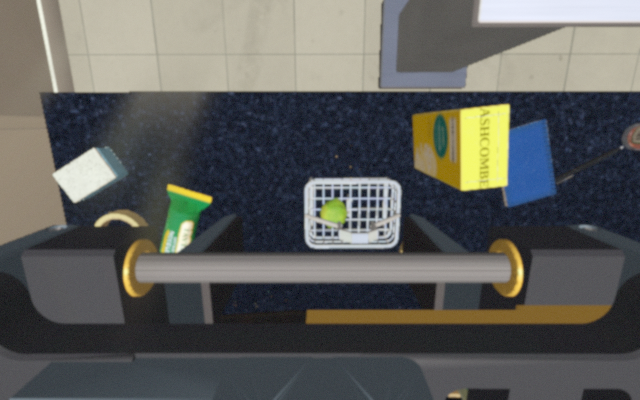

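The wrist view shows the footed basket at about (352,212), with the lime at (333,211) and the eye at (360,238). The carton is at (460,145). I'll fit the basket's pose from the depth.

```bash
cat > m2.py <<'E'
from h import *
def rect(n,p):
    p=np.ascontiguousarray(p[:,:2].astype(np.float32));c,sz,a=cv2.minAreaRect(p);print(n,len(p),np.round(c,4),np.round(sz,3),round(a,1))
for n in("wrist","top"):
    w=cloud(np.load(f"{n}1.npz")).reshape(-1,3)
    m=(abs(w[:,0]-.46)<.11)&(abs(w[:,1]+.38)<.1)
    p=w[m]
    r=p[(p[:,2]>.083)&(p[:,2]<.097)];rect(n+" rim",r);print(np.percentile(r,[1,99],0).round(3).tolist())
    e=p[(p[:,2]>.186)&(p[:,2]<.205)];rect(n+" eye",e);print(e.mean(0).round(4),e[:,2].max())
    e=p[(p[:,2]>.105)&(p[:,2]<.18)];print(n+" straps",len(e),np.polyfit(e[:,1],e[:,0],1))
    c=w[(abs(w[:,0]-.34)<.09)&(abs(w[:,1]+.23)<.06)&(w[:,2]>.19)&(w[:,2]<.215)];rect(n+" carton",c)
w=cloud(np.load("top1.npz")).reshape(-1,3)
p=w[(abs(w[:,0]-.415)<.11)&(abs(w[:,1]-.285)<.11)]
for a,b in((.03,.047),(.08,.12),(.1,.12)): 
    q=p[(p[:,2]>a)&(p[:,2]<b)];rect(f"flat{a}",q);print(q.mean(0).round(4))
q=w[(abs(w[:,0]-.33)<.07)&(abs(w[:,1]-.15)<.07)&(w[:,2]>.03)];print("bottle zmax",q[q[:,2]>.17].mean(0),q[:,2].max())
q=w[(abs(w[:,0]-.58)<.08)&(abs(w[:,1]+.07)<.05)&(w[:,2]>.3)];rect("arm",q);print(np.polyfit(q[:,0],q[:,1],1),q[q[:,2]>.338].mean(0))
E
python3 m2.py
```

```text
wrist rim 1472 [ 0.4575 -0.3723] [0.114 0.153] 0.2
[[0.401, -0.448, 0.084], [0.514, -0.296, 0.096]]
wrist eye 321 [ 0.4576 -0.3727] [0.04  0.015] 89.3
[ 0.4571 -0.3727  0.1931] 0.19783266019437618
wrist straps 318 [-0.00951348  0.45189561]
wrist carton 4111 [ 0.3432 -0.228 ] [0.097 0.057] 5.7
top rim 239 [ 0.4569 -0.3728] [0.154 0.116] 89.5
[[0.401, -0.449, 0.084], [0.514, -0.296, 0.097]]
top eye 47 [ 0.4581 -0.3723] [0.015 0.044] 1.9
[ 0.4568 -0.3731  0.1936] 0.20023577220947675
top straps 79 [-0.00251126  0.45463422]
top carton 370 [ 0.3389 -0.2288] [0.09  0.056] 5.4
flat0.03 281 [0.4155 0.2837] [0.156 0.116] 66.5
[0.4072 0.2811 0.0395]
flat0.08 44 [0.413  0.2806] [0.101 0.009] 67.8
[0.4115 0.2791 0.0957]
flat0.1 13 [0.4126 0.2833] [0.028 0.006] 77.0
[0.4121 0.2823 0.1072]
bottle zmax [nan nan nan] 0.050913512801497474
arm 84 [ 0.579  -0.0707] [0.126 0.012] 0.2
[ 0.0129074  -0.07869152] [ 0.51945366 -0.07180633  0.34276055]m2.py:16: RuntimeWarning: Mean of empty slice.
  q=w[(abs(w[:,0]-.33)<.07)&(abs(w[:,1]-.15)<.07)&(w[:,2]>.03)];print("bottle zmax",q[q[:,2]>.17].mean(0),q[:,2].max())
  ret = um.true_divide(
```

{"op": "jog_arm", "data": {"moves": [[-1,-7.7,4.6,0,0],[-1,-7.7,4.6,0,0],[-1,-7.7,4.6,0,0],[-1,-7.7,4.6,6,0],[-1,-7.7,4.6,10,0],[-1,-7.7,4.6,14,0],[-1,-7.7,4.6,14,0]]}}

```text
t: 3.25
eef_pos: [0.4548, -0.364, 0.2515]
ee_rot: [0.008, -3.134, -0.011]
contact_force: [-1.1, 0.7, -0.2]
opening: 0.0914
gripper_force: 0.0
```

```bash
python3 - <<'E'
from h import *
s=read_state();print(s["t"],s["eef_pos"],s["ee_rot"],s["qpos"].round(2))
s=snapshot("wrist");np.savez("wrist2.npz",**s);w=cloud(s).reshape(-1,3)
p=w[(abs(w[:,0]-.46)<.1)&(abs(w[:,1]+.37)<.1)]
e=p[(p[:,2]>.186)&(p[:,2]<.205)];print(len(e),e.mean(0) if len(e) else 0)
if len(e):print(cv2.minAreaRect(np.ascontiguousarray(e[:,:2].astype(np.float32))))
E
```

```text
3.25 [ 0.45480713 -0.36403413  0.25148174] [ 0.00848911 -3.13389512 -0.01084852] [-0.69  0.31  1.44  0.    1.4  -2.27]
840 [ 0.45712123 -0.37147061  0.19316287]
((0.4576939642429352, -0.37169313430786133), (0.014180555008351803, 0.03953823074698448), 0.4111557602882385)
```

{"op": "jog_arm", "data": {"moves": [[-1,0,0,4,0],[-1,0,0,4,0],[-1,0,0,4,0]]}}

```text
t: 3.55
eef_pos: [0.4569, -0.3668, 0.2173]
ee_rot: [0.007, -3.14, -0.003]
contact_force: [0.6, -0.7, 0.6]
opening: 0.0909
gripper_force: 0.0
```

{"op": "jog_arm", "data": {"moves": [[-1,0,-0.5,2,0],[-1,0,-0.5,4,0],[-1,0,-0.5,5.9,0],[-1,0,-0.5,5.9,0],[0,0,-0.5,5.9,0],[1,0,-0.5,5.9,0],[1,0,-0.5,5.9,0],[1,0,-0.5,5.9,0],[1,0,-0.5,5.9,0],[1,0,-0.5,5.9,0]]}}

```text
t: 4.38
eef_pos: [0.4576, -0.3729, 0.1588]
ee_rot: [-0.005, 3.141, 0.0]
contact_force: [0.9, 2.9, 1.4]
opening: 0.0544
gripper_force: 1.2
```

{"op": "jog_arm", "data": {"moves": [[1,0,0,0,0],[1,0,0,0,0],[1,0,0,-1,0],[1,0,0,-3,0],[1,0,0,-5,0],[1,0,0,-8,0],[1,0,0,-11,0],[1,0,0,-14,0],[1,0,0,-18,0],[1,0,0,-21,0],[1,0,0,-23,0],[1,0,0,-23,0]]}}

```text
t: 5.38
eef_pos: [0.4583, -0.3744, 0.3929]
ee_rot: [-0.004, 3.135, -0.01]
contact_force: [0.3, -0.1, -4.8]
opening: 0.0524
gripper_force: 30.0
```

{"op": "jog_arm", "data": {"moves": [[1,2,1,0,0],[1,4,3,0,0],[1,6,6,0,0],[1,8,9,0,0.05],[1,8,12,0,0.1],[1,8,15,0,0.15],[1,8,18,0,0.2],[1,8,21.5,0,0.2],[1,8,25,0,0.2],[1,8,28.5,0,0.2],[1,8,32,0,0.2],[1,8,35,0,0.2]]}}

```text
t: 6.38
eef_pos: [0.3748, -0.0215, 0.3861]
ee_rot: [-0.308, -3.123, -0.0]
contact_force: [0.7, 0.8, -3.8]
opening: 0.0524
gripper_force: 30.0
```

```bash
python3 - <<'E'
from h import *
s=read_state();print(s["t"],s["eef_pos"],s["ee_rot"],s["qpos"].round(2))
w=cloud(np.load("top0.npz")).reshape(-1,3)
b=w[(abs(w[:,0]-.35)<.09)&(abs(w[:,1]-.15)<.06)&(w[:,2]>.15)&(w[:,2]<.2)]
print(len(b),b.mean(0),b.max(0),b.min(0))
s=snapshot("side");np.savez("side1.npz",**s);w=cloud(s).reshape(-1,3)
b=w[(abs(w[:,0]-.35)<.09)&(abs(w[:,1]-.15)<.06)&(w[:,2]>.15)&(w[:,2]<.195)]
print(len(b),b.mean(0),b.max(0),b.min(0))
p=w[(abs(w[:,0]-.415)<.11)&(abs(w[:,1]-.285)<.11)]
for a,c in((.03,.047),(.08,.12),(.1,.12)):
    q=p[(p[:,2]>a)&(p[:,2]<c)]
    if len(q)>3: print(a,len(q),cv2.minAreaRect(np.ascontiguousarray(q[:,:2].astype(np.float32))),q.mean(0),q[:,2].max())
cv2.imwrite("pics/e.png",s["image"][...,::-1])
E
```

```text
6.3833 [ 0.37483011 -0.02150869  0.3861345 ] [-3.07939859e-01 -3.12283678e+00 -4.65035558e-04] [-0.09 -0.07  1.56  0.    1.65 -1.46]
67 [0.3339938  0.13764294 0.18029722] [0.34924617 0.15222404 0.19217907] [0.32260465 0.12583017 0.15691681]
60 [0.33181791 0.14557614 0.17352463] [0.34769783 0.15735856 0.18928216] [0.32165357 0.127635   0.15076182]
0.03 259 ((0.41592416167259216, 0.2849133014678955), (0.1546698808670044, 0.1221512034535408), 64.86859130859375) [0.40387072 0.295512   0.03897071] 0.046971592297785136
0.08 54 ((0.4145476818084717, 0.2888723313808441), (0.09863614290952682, 0.0183612871915102), 69.61353302001953) [0.41398206 0.28852892 0.09331882] 0.10787785682290174
0.1 11 ((0.4136616587638855, 0.28912001848220825), (0.021440770477056503, 0.010677725076675415), 59.62718963623047) [0.41362097 0.28818821 0.10507103] 0.10787785682290174
```

View pics/e.png

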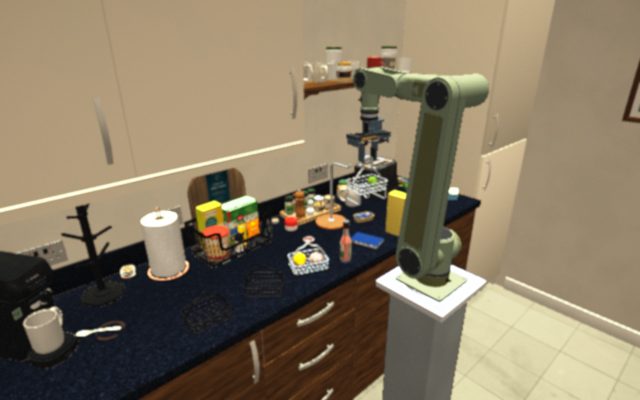

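The side view shows the carried footed basket at (368,185) upright with its lime, the flat basket at (308,262), and the bottle at (346,247).

{"op": "jog_arm", "data": {"moves": [[1,0.6,3,0,0],[1,1.2,6,0,0],[1,1.8,9,0,0],[1,2.4,12,0,0.05],[1,3,15,0,0.1],[1,3.6,18,0,0.15],[1,4.2,21,0,0.21],[1,4.8,24,0,0.21],[1,5.4,27,0,0.21],[1,6,30,0,0.21],[1,6.2,31.7,0,0.21],[1,6.2,31.7,0,0.21]]}}

```text
t: 7.43
eef_pos: [0.3772, 0.3025, 0.385]
ee_rot: [-0.628, -3.074, 0.003]
contact_force: [-0.7, 0.0, -3.9]
opening: 0.0523
gripper_force: 30.0
```

{"op": "jog_arm", "data": {"moves": [[1,0,0,0,0],[1,0,0,0,0],[1,0,0,0,0],[1,0,0,0,0]]}}

```text
t: 7.77
eef_pos: [0.3775, 0.2985, 0.3881]
ee_rot: [0.637, 3.076, -0.001]
contact_force: [-0.7, -0.1, -3.7]
opening: 0.0528
gripper_force: 30.0
```

```bash
python3 - <<'E'
from h import *
st=read_state();print(st["t"],st["eef_pos"],st["ee_rot"],st["qpos"].round(2))
c=st["eef_pos"]
for n in("wrist","side","top"):
    s=snapshot(n);np.savez(f"{n}3.npz",**s);w=cloud(s).reshape(-1,3)
    p=w[(np.hypot(w[:,0]-c[0],w[:,1]-c[1])<.12)]
    # footed rim rel to tcp: expect z = tcp-.158+.09
    for lab,z in(("rim",.09),("floor",.05),("feet",.003)):
        q=p[abs(p[:,2]-(c[2]-.158+z))<.008]
        if len(q)>20: print(n,lab,len(q),np.round(np.concatenate([np.array(cv2.minAreaRect(np.ascontiguousarray(q[:,:2].astype(np.float32)))[0])-c[:2],cv2.minAreaRect(np.ascontiguousarray(q[:,:2].astype(np.float32)))[1]]),4),cv2.minAreaRect(np.ascontiguousarray(q[:,:2].astype(np.float32)))[2])
    if n!="wrist":
      p=w[(abs(w[:,0]-.415)<.11)&(abs(w[:,1]-.285)<.11)]
      q=p[(p[:,2]>.08)&(p[:,2]<.12)]
      if len(q)>3:print("handle",len(q),q.mean(0),q[:,2].max())
a=np.load("side3.npz")["image"];cv2.imwrite("pics/f.png",cv2.resize(a[130:290,240:440],(750,600),interpolation=3)[...,::-1])
E
```

```text
7.7667 [0.37752872 0.29852168 0.38808724] [ 6.36601487e-01  3.07619264e+00 -5.62812437e-04] [ 0.65  0.11  1.38 -0.    1.66 -0.52]
wrist rim 4343 [-0.0115  0.0053  0.1536  0.0915] 66.50271606445312
wrist floor 3648 [-0.0004  0.0007  0.1482  0.099 ] 66.59149169921875
wrist feet 583 [-0.0083  0.0039  0.1407  0.0766] 66.52373504638672
side rim 205 [-0.0026  0.002   0.1516  0.1215] 66.73329162597656
side floor 195 [-0.0012  0.0016  0.1462  0.1154] 66.92903137207031
side feet 42 [-0.0048  0.004   0.1427  0.0974] 65.80799102783203
handle 50 [0.41306023 0.28846937 0.09450051] 0.10831070666566367
```

View pics/f.png

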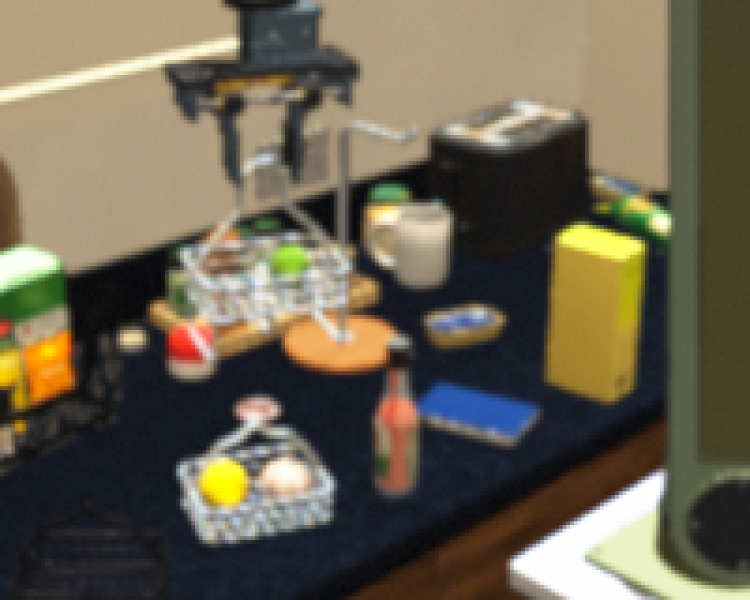

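The side crop shows the footed basket at (268,270) level above the flat basket at (258,480), clear of the bottle. Now I'll descend to hook height.

{"op": "jog_arm", "data": {"moves": [[1,0.5,0.2,2,0],[1,0.5,0.2,4,0],[1,0.5,0.2,6.5,0],[1,0.5,0.2,9,0],[1,0.5,0.2,11.5,0],[1,0.5,0.2,13,0],[1,0.5,0.2,14,0],[1,0.5,0.2,14,0],[1,0.5,0.2,14,0],[1,0.5,0.2,14,0]]}}

```text
t: 8.75
eef_pos: [0.3745, 0.304, 0.2496]
ee_rot: [0.634, 3.075, 0.004]
contact_force: [-0.3, 0.5, -4.6]
opening: 0.0524
gripper_force: 30.0
```

```bash
cat > m4.py <<'E'
from h import *
import sys
st=read_state();print(st["t"],st["eef_pos"],st["ee_rot"],st["contact_force"])
c=st["eef_pos"]
bx=np.array([.917,-.399]);by=np.array([.399,.917])
for n in("wrist","side","top"):
    s=snapshot(n);np.savez(f"{n}4.npz",**s);w=cloud(s).reshape(-1,3)
    w=w[(np.hypot(w[:,0]-.4,w[:,1]-.29)<.14)&(w[:,2]>-.01)]
    l=np.c_[(w[:,:2]-c[:2])@bx,(w[:,:2]-c[:2])@by,w[:,2]]
    q=l[(abs(l[:,2]-(c[2]-.159+.09))<.008)&(abs(l[:,1])<.08)];
    if len(q)>10: print(n,"footed rim",len(q),np.percentile(q,[2,50,98],0).round(3).tolist())
    q=l[(abs(l[:,1])<.05)&(l[:,0]>.01)&(l[:,2]<.125)&(l[:,2]>.085)]
    if len(q)>3: print(n,"handle-ish",len(q),q.mean(0).round(4),q.max(0).round(4),q[q[:,2].argmax()].round(4))
E
python3 m4.py
```

```text
8.75 [0.37452699 0.30395736 0.24955819] [0.63437854 3.07485016 0.00356205] [-0.29607647  0.52427977 -4.61904054]
wrist footed rim 4438 [[-0.058, -0.075, 0.174], [-0.016, -0.022, 0.18], [0.025, 0.076, 0.188]]
wrist handle-ish 334 [0.0397 0.007  0.0998] [0.0476 0.0355 0.1187] [ 0.0144 -0.0012  0.1187]
side footed rim 190 [[-0.06, -0.073, 0.173], [-0.015, -0.016, 0.181], [0.054, 0.076, 0.187]]
side handle-ish 13 [ 0.0413 -0.0028  0.0989] [0.0493 0.0317 0.1099] [0.0413 0.0044 0.1099]
```

{"op": "jog_arm", "data": {"moves": [[1,0,0,1,0],[1,0,0,2,0],[1,0,0,2.4,0],[1,0,0,2.4,0],[1,0,0,2.4,0]]}}

```text
t: 9.32
eef_pos: [0.3735, 0.3032, 0.2235]
ee_rot: [-0.634, -3.076, 0.002]
contact_force: [0.3, -0.1, -4.9]
opening: 0.0525
gripper_force: 30.0
```

```bash
python3 m4.py
```

```text
9.3167 [0.37346351 0.30324118 0.22352876] [-6.34356656e-01 -3.07608024e+00  1.51927653e-03] [ 0.29642583 -0.07511659 -4.94380095]
wrist footed rim 4396 [[-0.058, -0.075, 0.148], [-0.017, -0.023, 0.154], [0.025, 0.076, 0.162]]
wrist handle-ish 1034 [0.0326 0.0057 0.1097] [0.0484 0.0495 0.1184] [ 0.047  -0.0151  0.1184]
side footed rim 199 [[-0.06, -0.074, 0.147], [-0.012, -0.016, 0.155], [0.056, 0.076, 0.162]]
side handle-ish 63 [0.0384 0.0125 0.1124] [0.0527 0.0496 0.1225] [0.0485 0.0161 0.1225]
```

{"op": "jog_arm", "data": {"moves": [[1,0,0,-0.25,0],[1,-1,0,-0.25,0],[1,-2,0,-0.25,0],[1,-3,0,-0.25,0],[1,-3.7,0,-0.25,0],[1,-4.2,0,-0.25,0],[1,-4.2,0,-0.25,0],[1,-4.2,0,-0.25,0]]}}

```text
t: 10.13
eef_pos: [0.4124, 0.2866, 0.2265]
ee_rot: [-0.636, -3.076, 0.0]
contact_force: [-1.7, 0.0, -3.8]
opening: 0.0523
gripper_force: 30.0
```

{"op": "jog_arm", "data": {"moves": [[1,0,0,-0.5,0],[1,0,0,-1,0],[1,0,0,-1.5,0],[1,0,0,-2,0],[1,0,0,-2.5,0],[1,0,0,-3,0],[1,0,0,-3.5,0],[1,0,0,-3.5,0],[1,0,0,-3.5,0]]}}

```text
t: 10.88
eef_pos: [0.4122, 0.2868, 0.2618]
ee_rot: [0.635, 3.077, 0.0]
contact_force: [-0.4, 0.5, -8.9]
opening: 0.0524
gripper_force: 30.0
```

```bash
python3 m4.py; python3 -c "
import numpy as np,cv2
a=np.load('side4.npz')['image'];cv2.imwrite('pics/g.png',cv2.resize(a[150:290,250:425],(750,600),interpolation=3)[...,::-1])"
```

```text
10.8833 [0.41224526 0.28682895 0.26178007] [6.34570843e-01 3.07673865e+00 2.96094373e-04] [-0.43418098  0.48115475 -8.90740458]
wrist footed rim 4385 [[-0.058, -0.075, 0.186], [-0.017, -0.023, 0.192], [0.025, 0.076, 0.2]]
wrist handle-ish 9 [ 0.0112 -0.0004  0.1236] [0.0127 0.0037 0.1249] [ 0.0114 -0.0016  0.1249]
side footed rim 178 [[-0.061, -0.074, 0.186], [-0.015, -0.017, 0.192], [0.055, 0.075, 0.2]]
```

View pics/g.png

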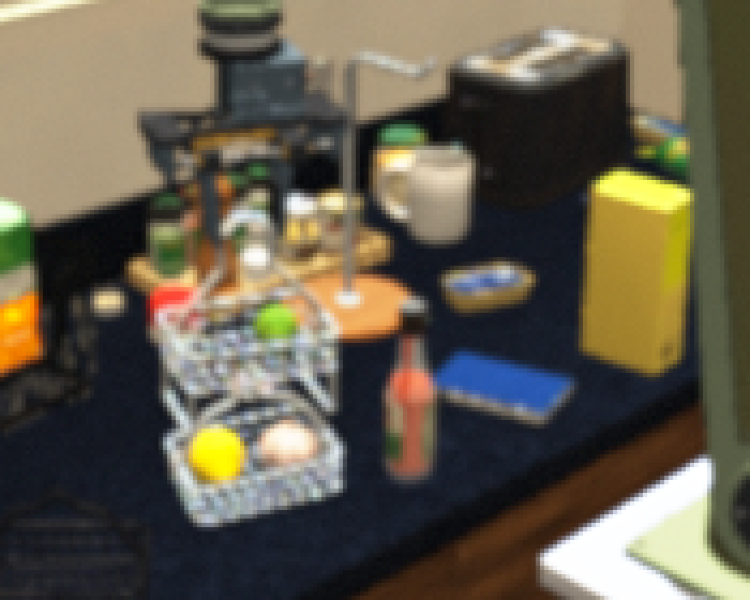

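The weight rose from 4 to 9 N. The picture shows the flat basket at (255,465) with lemon and garlic, hanging from the footed basket at (250,330). Next I'll lift and square the yaw.

{"op": "jog_arm", "data": {"moves": [[1,0,0,-0.5,0],[1,0,0,-1.2,-0.02],[1,0,0,-2,-0.05],[1,0,0,-3,-0.09],[1,0,0,-4,-0.13],[1,0,0,-5,-0.18],[1,0,0,-5.8,-0.23],[1,0,0,-6.4,-0.28],[1,0,0,-6.4,-0.33],[1,0,0,-6.4,-0.37],[1,0,0,-6.4,-0.4],[1,0,0,-6.4,-0.41]]}}

```text
t: 12.03
eef_pos: [0.4123, 0.2868, 0.3263]
ee_rot: [-0.008, 3.141, 0.001]
contact_force: [-0.6, 0.5, -8.6]
opening: 0.0525
gripper_force: 30.0
```

{"op": "jog_arm", "data": {"moves": [[1,0,0,0,0],[1,0,0,0,0],[1,0,0,0,0],[1,0,0,0,0]]}}

```text
t: 12.37
eef_pos: [0.4123, 0.2868, 0.3257]
ee_rot: [-0.005, 3.141, 0.0]
contact_force: [0.8, -0.6, -7.8]
opening: 0.0522
gripper_force: 30.0
```

{"op": "jog_arm", "data": {"moves": [[1,-0.5,0,0,0],[1,-1.3,-0.3,0,0],[1,-2.2,-1,0,0],[1,-3,-2,0,0],[1,-3.7,-3.3,0,0],[1,-4.1,-4.8,0,0],[1,-4.3,-6.5,0,0],[1,-4.3,-8.3,0,0],[1,-4.3,-10.1,0,0],[1,-4.3,-12,0,0],[1,-4.3,-14,0,0],[1,-4.3,-16,0,0]]}}

```text
t: 13.37
eef_pos: [0.456, 0.1248, 0.3256]
ee_rot: [0.004, -3.141, 0.001]
contact_force: [0.4, -0.5, -7.7]
opening: 0.0527
gripper_force: 30.0
```

{"op": "jog_arm", "data": {"moves": [[1,0,-2,0,0],[1,0,-4,0,0],[1,0,-6,0,0],[1,0,-8,0,0],[1,0,-10,0,0],[1,0,-12,0,0],[1,0,-13.8,0,0],[1,0,-15.4,0,0],[1,0,-16.8,0,0],[1,0,-18,0,0],[1,0,-19,0,0],[1,0,-19.8,0,0]]}}

```text
t: 14.37
eef_pos: [0.4566, -0.0729, 0.3257]
ee_rot: [-0.003, 3.141, -0.001]
contact_force: [0.4, 0.1, -7.8]
opening: 0.0524
gripper_force: 30.0
```

{"op": "jog_arm", "data": {"moves": [[1,0,0,0,0],[1,0,0,0,0],[1,0,0,0,0],[1,0,0,0,0],[1,0,0,0,0],[1,0,0,0,0]]}}

```text
t: 14.87
eef_pos: [0.4565, -0.0705, 0.3257]
ee_rot: [-0.006, 3.141, 0.001]
contact_force: [0.3, -0.4, -7.9]
opening: 0.0524
gripper_force: 30.0
```

```bash
cat > m5.py <<'E'
from h import *
st=read_state();print(st["t"],st["eef_pos"],st["ee_rot"],st["qpos"].round(2),st["contact_force"])
c=st["eef_pos"]
W=[]
for n in("side","top","wrist"):
    s=snapshot(n);np.savez(f"{n}5.npz",**s);w=cloud(s).reshape(-1,3)
    a=w[(w[:,0]>.5)&(w[:,0]<.66)&(abs(w[:,1]+.071)<.03)&(w[:,2]>.31)&(w[:,2]<.352)]
    a2=a[(a[:,0]<.62)&(abs(a[:,0]-c[0])>.03)]
    if len(a2)>5: print(n,"arm",len(a2),np.median(a2,0).round(4),np.percentile(a2,[2,98],0).round(3).tolist())
    e=w[(abs(w[:,0]-c[0])<.03)&(abs(w[:,1]-c[1])<.04)&(abs(w[:,2]-(c[2]-.159+.197))<.006)]
    if len(e)>5: print(n,"eye top",len(e),e.mean(0).round(4),e[:,2].max())
    for lab,z in(("frim",c[2]-.159+.09),("flat rim",c[2]-.159+.0165-.106+.04)):
        q=w[(np.hypot(w[:,0]-c[0],w[:,1]-c[1])<.12)&(abs(w[:,2]-z)<.008)]
        if len(q)>10: print(n,lab,len(q),[np.round(k,3) for k in cv2.minAreaRect(np.ascontiguousarray(q[:,:2].astype(np.float32)))])
a,b=np.load("side5.npz")["image"],np.load("top5.npz")["image"]
cv2.imwrite("pics/h.png",np.hstack([cv2.resize(a[110:260,270:420],(400,400),interpolation=3),cv2.resize(b[130:280,310:460],(400,400),interpolation=3)])[...,::-1])
E
python3 m5.py
```

```text
14.8667 [ 0.4565306  -0.07049667  0.32565511] [-6.48279738e-03  3.14122575e+00  5.77504987e-04] [-0.18  0.08  1.56  0.    1.5  -1.75] [ 0.30014052 -0.36974466 -7.90064585]
side arm 40 [ 0.5639 -0.0678  0.3287] [[0.514, -0.075, 0.323], [0.617, -0.062, 0.343]]
side eye top 45 [ 0.4536 -0.0664  0.3631] 0.3694171529333904
side frim 140 [array([ 0.454, -0.068]), array([0.118, 0.16 ]), np.float64(0.744)]
side flat rim 182 [array([ 0.458, -0.072]), array([0.156, 0.115]), np.float64(88.533)]
top eye top 53 [ 0.4529 -0.0753  0.363 ] 0.36928600267562417
top frim 237 [array([ 0.455, -0.081]), array([0.115, 0.134]), np.float64(0.325)]
top flat rim 217 [array([ 0.465, -0.076]), array([0.153, 0.115]), np.float64(88.942)]
wrist eye top 1075 [ 0.4481 -0.0709  0.3626] 0.3695950853301103
wrist frim 4378 [array([ 0.445, -0.071]), array([0.091, 0.153]), np.float64(0.156)]
wrist flat rim 1192 [array([ 0.468, -0.073]), array([0.111, 0.145]), np.float64(0.432)]
```

View pics/h.png

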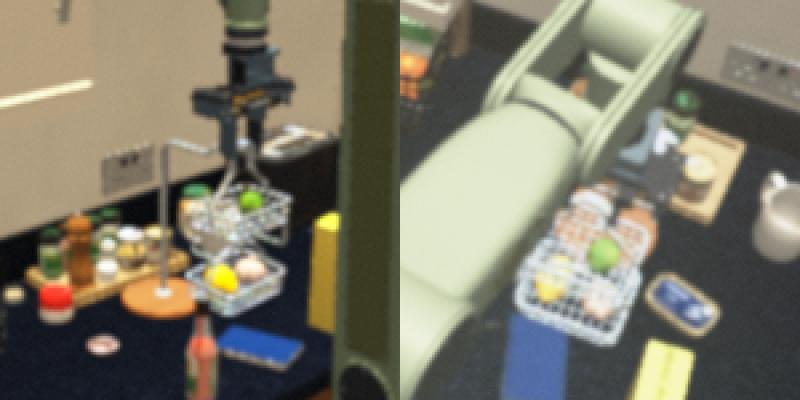

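The pair hangs together in front of the stand tip, eye and arm are in line in y, and the eye sits about 14 mm above the tip. I'll slide it along the arm.

{"op": "jog_arm", "data": {"moves": [[1,-0.3,0,0,0],[1,-0.9,0,0,0],[1,-1.7,0,0,0],[1,-2.7,0,0,0],[1,-3.8,0,0,0],[1,-4.9,0,0,0],[1,-6,0,0,0],[1,-7.1,0,0,0],[1,-8.1,0,0,0],[1,-8.9,0,0,0],[1,-9.4,0,0,0],[1,-9.6,0,0,0]]}}

```text
t: 16.02
eef_pos: [0.553, -0.0707, 0.3251]
ee_rot: [0.005, -3.14, -0.0]
contact_force: [0.6, -0.6, -8.5]
opening: 0.0521
gripper_force: 30.0
```

{"op": "jog_arm", "data": {"moves": [[1,0,0,0,0],[1,0,0,0.4,0],[1,0,0,0.8,0],[1,0,0,1.2,0],[1,0,0,1.6,0],[1,0,0,2,0],[1,0,0,2.3,0],[1,0,0,2.5,0],[1,0,0,2.7,0],[1,0,0,2.7,0],[1,0,0,2.7,0]]}}

```text
t: 16.93
eef_pos: [0.5526, -0.0708, 0.2987]
ee_rot: [-0.005, 3.141, 0.0]
contact_force: [0.4, 0.3, -7.5]
opening: 0.0524
gripper_force: 30.0
```

```bash
python3 m5.py
```

```text
16.9333 [ 0.5526295  -0.07077361  0.29868957] [-5.07277353e-03  3.14102895e+00  3.36473874e-05] [-0.15  0.25  1.42  0.    1.48 -1.72] [ 0.37482639  0.26774865 -7.46930223]
side arm 13 [ 0.5207 -0.0667  0.331 ] [[0.514, -0.077, 0.324], [0.618, -0.064, 0.344]]
side eye top 40 [ 0.5474 -0.0644  0.3363] 0.3418420312150827
side frim 139 [array([ 0.569, -0.071]), array([0.16 , 0.158]), np.float64(88.708)]
side flat rim 159 [array([ 0.573, -0.076]), array([0.145, 0.157]), np.float64(0.548)]
top arm 16 [ 0.5205 -0.0721  0.3386] [[0.513, -0.077, 0.325], [0.595, -0.066, 0.347]]
top eye top 49 [ 0.5482 -0.0766  0.3353] 0.3426568782129742
top frim 216 [array([ 0.559, -0.096]), array([0.122, 0.155]), np.float64(77.131)]
top flat rim 201 [array([ 0.572, -0.08 ]), array([0.153, 0.141]), np.float64(87.083)]
wrist arm 571 [ 0.5192 -0.0703  0.3414] [[0.514, -0.075, 0.326], [0.587, -0.065, 0.344]]
wrist eye top 1270 [ 0.5416 -0.0707  0.3356] 0.3426570262838068
wrist frim 4397 [array([ 0.54 , -0.071]), array([0.092, 0.154]), np.float64(0.05)]
wrist flat rim 1100 [array([ 0.561, -0.073]), array([0.147, 0.105]), np.float64(89.827)]
```

{"op": "jog_arm", "data": {"moves": [[1,0,0,0.1,0],[1,0,0,0.2,0],[1,0,0,0.2,0],[1,0,0,0.2,0]]}}

```text
t: 17.42
eef_pos: [0.5525, -0.0707, 0.297]
ee_rot: [-0.005, 3.141, 0.0]
contact_force: [-0.1, -0.4, -6.1]
opening: 0.0524
gripper_force: 30.0
```

{"op": "jog_arm", "data": {"moves": [[1,0,0,0.1,0],[1,0,0,0.15,0],[1,0,0,0.15,0],[1,0,0,0.15,0]]}}

```text
t: 17.75
eef_pos: [0.5528, -0.0708, 0.2967]
ee_rot: [-0.005, 3.139, -0.0]
contact_force: [-2.0, 0.6, 5.2]
opening: 0.0523
gripper_force: 30.0
```

Seated, since the force has reversed. Now release and let it settle.

{"op": "jog_arm", "data": {"moves": [[1,0,0,-0.1,0],[1,0,0,-0.1,0],[0.1,0,0,-0.1,0],[-0.2,0,0,-0.1,0],[-0.5,0,0,-0.1,0],[-1,0,0,-0.1,0],[-1,0,0,-0.1,0],[-1,0,0,-0.1,0],[-1,0,0,-0.1,0],[-1,0,0,-0.1,0]]}}

```text
t: 18.58
eef_pos: [0.5524, -0.0708, 0.296]
ee_rot: [0.005, -3.141, -0.0]
contact_force: [0.0, -0.3, -0.9]
opening: 0.0902
gripper_force: 0.0
```

```bash
python3 m5.py
```

```text
18.5833 [ 0.5524374  -0.07076571  0.29599346] [ 5.00405155e-03 -3.14146592e+00 -1.33071412e-04] [-0.15  0.25  1.42  0.    1.47 -1.72] [ 7.34338232e-04 -2.61613074e-01 -8.64902965e-01]
side arm 7 [ 0.5155 -0.0668  0.3403] [[0.51, -0.075, 0.333], [0.52, -0.061, 0.345]]
side eye top 19 [ 0.5451 -0.0677  0.3327] 0.3376104233170515
side frim 141 [array([ 0.569, -0.071]), array([0.162, 0.156]), np.float64(87.958)]
side flat rim 168 [array([ 0.57 , -0.071]), array([0.166, 0.151]), np.float64(89.072)]
top arm 17 [ 0.52   -0.0721  0.3374] [[0.513, -0.076, 0.326], [0.597, -0.066, 0.346]]
top eye top 53 [ 0.5518 -0.0711  0.3321] 0.3395271107287985
top frim 226 [array([ 0.567, -0.086]), array([0.126, 0.153]), np.float64(86.701)]
top flat rim 222 [array([ 0.568, -0.074]), array([0.155, 0.145]), np.float64(88.755)]
wrist arm 529 [ 0.5186 -0.0703  0.3417] [[0.514, -0.076, 0.326], [0.585, -0.065, 0.344]]
wrist eye top 1179 [ 0.5469 -0.0702  0.3306] 0.3399609996272529
wrist frim 3999 [array([ 0.545, -0.069]), array([0.1  , 0.154]), np.float64(0.326)]
wrist flat rim 1404 [array([ 0.552, -0.07 ]), array([0.148, 0.113]), np.float64(88.26)]
```

View pics/h.png

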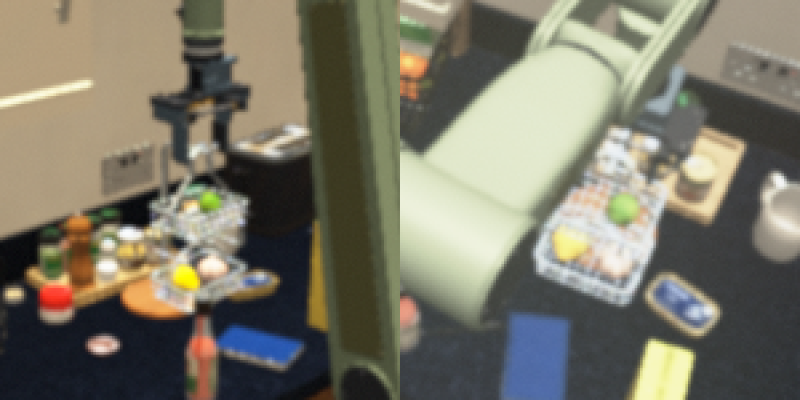

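Both baskets hang with their contents in place. I'll retreat straight up, then back, and wait for the sway to die out.

{"op": "jog_arm", "data": {"moves": [[-1,0,0,-1,0],[-1,0,0,-2,0],[-1,0,0,-3.5,0],[-1,0,0,-5,0],[-1,0,0,-7,0],[-1,0,0,-9,0],[-1,0,0,-11,0],[-1,0,0,-11,0],[-1,4,0,-11,0],[-1,8,0,-11,0],[-1,12,0,-11,0],[-1,16,0,-11,0]]}}

```text
t: 19.73
eef_pos: [0.3906, -0.0711, 0.4057]
ee_rot: [0.006, -3.141, -0.0]
contact_force: [0.3, -0.7, 0.6]
opening: 0.0912
gripper_force: 0.0
```

{"op": "jog_arm", "data": {"moves": [[-1,0,8,0,0],[-1,0,16,0,0],[-1,0,16,0,0],[-1,0,16,0,0],[-1,0,16,0,0],[-1,0,16,0,0],[-1,0,16,0,0],[-1,0,16,0,0],[-1,0,16,0,0],[-1,0,16,0,0],[-1,0,16,0,0],[-1,0,16,0,0]]}}

```text
t: 20.73
eef_pos: [0.392, 0.0882, 0.4062]
ee_rot: [-0.003, 3.142, 0.0]
contact_force: [0.1, 0.1, 0.3]
opening: 0.0913
gripper_force: 0.0
```

```bash
cat > m6.py <<'E'
from h import *
print(read_state()["t"])
for n in("side","top"):
    im=[]
    for k in range(4):
        s=snapshot(n);im.append(s["image"].astype(int))
    np.savez(n+"6.npz",**s);w=cloud(s);m=(abs(w[...,0]-.55)<.09)&(abs(w[...,1]+.071)<.1)&(w[...,2]>.04)
    W=w[m]
    for lab,z in(("flatrim",.0885),("frim",.228),("eye",.335)):
        q=W[abs(W[:,2]-z)<.008];c=cv2.minAreaRect(np.ascontiguousarray(q[:,:2].astype(np.float32)));print(n,lab,len(q),[np.round(k,3) for k in c])
    print("diff",[abs(im[k][m]-im[0][m]).mean().round(2) for k in(1,2,3)])
a,b=np.load("side6.npz")["image"],np.load("top6.npz")["image"]
cv2.imwrite("pics/i.png",np.hstack([cv2.resize(a[110:260,270:420],(400,400),interpolation=3),cv2.resize(b[130:280,310:460],(400,400),interpolation=3)])[...,::-1])
E
python3 m6.py
```

```text
20.7333
side flatrim 175 [array([ 0.566, -0.075]), array([0.146, 0.156]), np.float64(0.135)]
side frim 142 [array([ 0.563, -0.068]), array([0.147, 0.158]), np.float64(0.862)]
side eye 34 [array([ 0.568, -0.07 ]), array([0.035, 0.107]), np.float64(77.779)]
diff [np.float64(0.9), np.float64(1.01), np.float64(1.05)]
top flatrim 230 [array([ 0.554, -0.075]), array([0.153, 0.115]), np.float64(88.116)]
top frim 282 [array([ 0.567, -0.07 ]), array([0.146, 0.153]), np.float64(0.466)]
top eye 91 [array([ 0.571, -0.073]), array([0.037, 0.115]), np.float64(87.672)]
diff [np.float64(0.82), np.float64(0.81), np.float64(0.83)]
```

View pics/i.png

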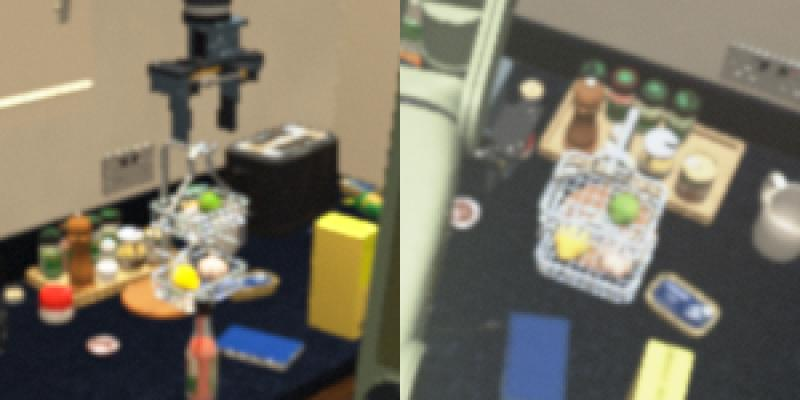

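The hanger hangs level with its contents in place and the bystanders haven't moved. I'll wait a few more seconds to damp the sway, then check.

{"op": "jog_arm", "data": {"moves": [[-1,0,0,0,0],[-1,0,0,0,0],[-1,0,0,0,0],[-1,0,0,0,0],[-1,0,0,0,0],[-1,0,0,0,0],[-1,0,0,0,0],[-1,0,0,0,0],[-1,0,0,0,0],[-1,0,0,0,0],[-1,0,0,0,0],[-1,0,0,0,0]]}}

```text
t: 22.13
eef_pos: [0.3919, 0.0887, 0.4061]
ee_rot: [-0.005, 3.142, 0.0]
contact_force: [-0.1, 0.2, -0.1]
opening: 0.0911
gripper_force: 0.0
```

{"op": "jog_arm", "data": {"moves": [[-1,0,0,0,0],[-1,0,0,0,0],[-1,0,0,0,0],[-1,0,0,0,0],[-1,0,0,0,0],[-1,0,0,0,0],[-1,0,0,0,0],[-1,0,0,0,0],[-1,0,0,0,0],[-1,0,0,0,0],[-1,0,0,0,0],[-1,0,0,0,0]]}}

```text
t: 23.13
eef_pos: [0.3919, 0.0887, 0.4062]
ee_rot: [-0.005, 3.142, 0.0]
contact_force: [0.5, -0.4, -0.4]
opening: 0.0908
gripper_force: 0.0
```

{"op": "jog_arm", "data": {"moves": [[-1,0,0,0,0],[-1,0,0,0,0],[-1,0,0,0,0],[-1,0,0,0,0],[-1,0,0,0,0],[-1,0,0,0,0],[-1,0,0,0,0],[-1,0,0,0,0],[-1,0,0,0,0],[-1,0,0,0,0],[-1,0,0,0,0],[-1,0,0,0,0]]}}

```text
t: 24.13
eef_pos: [0.3919, 0.0887, 0.4062]
ee_rot: [-0.005, 3.142, 0.0]
contact_force: [-0.5, 0.7, 1.3]
opening: 0.0912
gripper_force: 0.0
```

{"op": "jog_arm", "data": {"moves": [[-1,0,0,0,0],[-1,0,0,0,0],[-1,0,0,0,0],[-1,0,0,0,0],[-1,0,0,0,0],[-1,0,0,0,0],[-1,0,0,0,0],[-1,0,0,0,0],[-1,0,0,0,0],[-1,0,0,0,0],[-1,0,0,0,0],[-1,0,0,0,0]]}}

```text
t: 25.13
eef_pos: [0.3919, 0.0887, 0.4061]
ee_rot: [-0.005, 3.142, 0.0]
contact_force: [-0.8, 0.2, 0.4]
opening: 0.0913
gripper_force: 0.0
```

```bash
python3 m6.py
```

```text
25.1333
side flatrim 173 [array([ 0.555, -0.078]), array([0.121, 0.167]), np.float64(0.637)]
side frim 146 [array([ 0.565, -0.069]), array([0.149, 0.158]), np.float64(2.487)]
side eye 32 [array([ 0.563, -0.068]), array([0.031, 0.106]), np.float64(82.225)]
diff [np.float64(0.79), np.float64(0.84), np.float64(0.79)]
top flatrim 220 [array([ 0.555, -0.075]), array([0.153, 0.116]), np.float64(88.143)]
top frim 270 [array([ 0.566, -0.07 ]), array([0.147, 0.154]), np.float64(0.602)]
top eye 91 [array([ 0.572, -0.075]), array([0.033, 0.114]), np.float64(82.871)]
diff [np.float64(0.77), np.float64(0.74), np.float64(0.76)]
```

The hanger is still, with only image noise between frames. Handing in.

```bash
python3 -c "from station import sign_off; print(sign_off())"
```

```text
the job is handed in; nothing more can be done
None
```

I hung the two-tier hanger and handed it in at about 25 s; the last camera check showed it still and level, fruit in place and bystanders unmoved, but the sign-off gave no verdict.

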